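Seat the plaster disc in the modelling board

TASK

With the fingertips, nudge the loose plaster disc across the modelling board until it drops into the round recess and lies flat and fully home. Then push the steel keeper's upright tab towards the disc until the keeper is all the way in over the disc's rim. Only slide things, never lift the disc, and leave the figures, the tools and the rest of the clutter where they are.

Things in the scene. Friction and masses are not known exactly. Their poses are not given: they have to be found in the camera images.
- board: plywood modelling board, fixed, 300 x 240 x 24 mm (along its x, y, z); origin at the centre of its underside, z up. Its top is 24 mm above the table. The round recess lies 35 mm towards its +x end from the middle, the keeper at the +x end, the disc starts lying flat on the -x half.
- seat (a point): centre of the mouth of the round recess, level with the board's top. The recess is 94 mm across and 10 mm deep with a flat cork-brown floor. Axes as the board's.
- disc_center (a point): centre (half-way up) of the loose plaster disc: 90 mm across, 10 mm thick, about 90 g. Lying on the board its centre is 29 mm above the table; seated it is 19 mm above the table and its top is flush with the board.
- keeper (a joint): travel (m) of the steel keeper, which slides on the board from its +x end towards the recess (board -x): 0 = fully back, 0.034 = end stop, fully in, its nose 12 mm over the seated disc's rim. About 1.5 N moves it and it stays where it is left. Its plate is 44 x 60 mm, 6 mm thick, 2 mm clear above the board, so it passes over the disc only when the disc is fully home. At the start it is at 0 to 0.010, well clear of the recess.
- tab (a point): middle of the top edge of the keeper's upright tab: a steel plate 50 mm wide (board y), 6 mm thick (board x) and 26 mm tall, its top 57 mm above the table; moves with the keeper. Push its face that looks away from the recess. Behind it 10 mm of keeper plate (top 32 mm above the table) stick out, and close beside the plate on either side are 10 mm wide guide rails whose tops are 36 mm above the table.
- white_bird: bystander, leave alone: white plaster bird figure on a block, 105 x 95 mm foot, 275 mm tall, standing on the table left of the board; origin at the centre of its underside.
- clay_bird: bystander, leave alone: grey clay bird figure, 261 mm tall, on a 30 mm thick wooden stand right of the board; origin at the centre of its underside.
- tool_stick: bystander, leave alone: flat wooden modelling stick, 110 x 12 x 8 mm, lying on the modelling board near one long edge; origin at the centre of its underside.
- dish: bystander, leave alone: little white dish, 38 mm across, 24 mm tall, on the modelling board near the other long edge; origin at the centre of its underside.
- clay_lump: bystander, leave alone: small grey clay block, 34 x 28 x 22 mm, on the modelling board near the same edge as the dish; origin at the centre of its underside.
- brush: bystander, leave alone: brush with a wooden handle lying on the table left of the robot, nearer than the white bird; origin at the centre of its underside.
- jar: bystander, leave alone: white cup, 80 mm across, 100 mm tall, on the table to the right; origin at the centre of its underside.
Not all that is in view belongs to the job. There is more than one size of the part that bears disc_center; the job needs the smallest.

How it is judged:
By the outcome, as a careful person would: the job done as asked, in the order asked, and still so for the second after the job is handed in, with the robot touching nothing.
It also fails if it takes over 43 s, if anything falls off the work surface, if the arm or the gripper's body presses on something with over 40 N, if the wrist force passes 120 N, or if a joint passes its speed limit or range.

ROBOT

A 7-joint arm with a two-finger parallel gripper is mounted at the origin on the work surface. World frame = base frame: x ahead of the robot, y to its left, z up, the work surface at z = 0. Lengths are in m, angles in rad, forces in N, time in s.
With the tool pointing down it reaches from about 0.4 to 0.9 m from the base axis. Payload 5.5 kg.
Tool frame: the origin (TCP) lies on the centre line of the jaws, within the pads' length; the fingertips stand 11 mm ahead of it and the grasp point (between the pads) lies 8 mm behind it; z points along the fingers, y is the direction in which the jaws open and shut (so a half turn about z gives the same grasp; the last joint's range is limited). The gripper opens to 92 mm and grips with 3 to 60 N. Pads are 19 mm wide; open, the fingers measure 130 mm over their backs; the gripper's body (75 mm by 190 mm) begins 47 mm behind the grasp point.
Start: joints at [1.39, 0.501, -0.427, 1.55, 0.221, 1.138, -0.21], TCP at [0.279, -0.587, 0.238] pointing down, gripper open.
Joint ranges: [-2.88, 2.88], [-0.31, 2.03], [-1.54, 1.56], [0.2, 2.42], [-1.41, 4.55], [0.19, 2.02], [-2.57, 2.57]. Speed limits (rad/s): [2.57, 2.57, 3.14, 3.14, 3.14, 3.14, 3.14].

INTERFACE

Orientations are given as a rotation vector (axis times angle).
In Python, from plant import sensors, optics, env gives the robot as it stands.
- The arm moves only by the tool drive_tool, never from a script. Its argument "series" is a list of rows, each a list of 7 numbers: the turn, a rotation vector about the tool's x, y, z in degrees, then the shift along the tool's x, y, z in mm, then the closure in counts, from 0 (fully open) to 255 (shut). A call has 1 to 10 rows; each row shifts and turns the commanded pose from where the row before left it, along the tool's axes as they then stand; what a row does not reach is not made up. A row lasts 1/10 s, in which the tool goes at most 50 mm and 8.59 degrees, less where a joint would pass 70% of its speed; a pose out of reach is approached as far as the arm can. A call is refused whole if a number of a shift passes 50 or a number of a turn 8.59, either way. A call with a gripper value outside its range is refused whole. The fingers move at their own pace and stop on an object; "squeeze" is the grip in N (left out, the last holds). Time passes only in rows, so rows that do not move let the fingers close. It gives the time, the measured TCP pose, the force and the opening at its end, in the units of the state.
- sensors.observe(): the state, without advancing time (a new reading comes with each control period).
- optics.grab_frame(name): name is "scene" or "top"; returns (picture, depth): 384x512x3 uint8, red, green, blue; 384x512 float32, m along the optical axis (not along the pixel's ray), 0 where there is no reading.
- optics.camera_params(name): a dict with "fx", "fy", "cx", "cy" (pixels), "k1" (the pictures are not rectified: a ray, as slopes to the right and down, at radius r is drawn at 1 + k1 r^2 times it, then the intrinsics apply), "T" (4x4, takes a point from camera to world coordinates). Camera axes: x right, y down, z forward; pixel columns grow to the right and rows downward; lengths in m; the calibration is good to about 2 mm. A picture is of the moment at which its call begins. camera_params takes no time and is no camera call.
- env.finish_job(): hands the job in, once; it reports no verdict.
The state is a dict: "t": time; "joints": joint angles; "qvel": joint speeds; "tau": joint torques, N m; "tcp_pos": TCP position; "tcp_rot": TCP orientation; "wrist_force": force on the tool from outside, world axes, zero at the start; "torque": the same for the moment, N m; "gripper_width": finger opening in m.
Only numpy, scipy, OpenCV 4.12 (cv2) and the standard library are available. Lean on these libraries where they do the work, as an engineer would, in place of code of your own. Each camera call takes 0.05 s, during which the arm holds its last target.

## Working session

There is one attempt and no reset: what is moved stays moved. The work goes in short steps, Python scripts to look and compute and a tool call to move; the robot and the scene stay as the last step left them, time stands still between calls to the robot, and variables do not carry over. Pictures are saved under pics/ and viewed, and the job is handed in when it is done.

Besides the shell and the picture viewer there is one more tool, called after "Emit:" as name([rows], argument=value, ...), one row to a line, values as JSON. drive_tool: Moves the arm, as the interface text tells. Its arguments: {"type":"object","properties":{"series":{"type":"array","items":{"type":"array","items":{"type":"number"}}},"squeeze":{"type":"number"}},"required":["series"]}

```bash
ls; mkdir -p pics
python3 - <<'E'
from plant import sensors, optics
import cv2, numpy as np, pickle
s=sensors.observe(); print({k:np.round(v,3) for k,v in s.items()})
d={}
for n in ("scene","top"):
    p,z=optics.grab_frame(n); c=optics.camera_params(n); d[n]=(p,z,c)
    cv2.imwrite(f"pics/{n}0.png",cv2.cvtColor(p,cv2.COLOR_RGB2BGR)); print(n,{k:np.round(v,3) for k,v in c.items()})
pickle.dump(d,open("f0.pkl","wb"))
E
```

```text
pics
{'t': np.float64(0.0), 'joints': array([ 1.39 ,  0.502, -0.427,  1.551,  0.221,  1.138, -0.21 ]), 'qvel': array([ 0.001,  0.001, -0.002, -0.   ,  0.   ,  0.   , -0.   ]), 'tau': array([-1.0000e-03, -5.6660e+01, -5.8160e+00, -2.7911e+01, -6.9000e-02,
        3.1000e-02,  0.0000e+00]), 'tcp_pos': array([ 0.279, -0.586,  0.237]), 'tcp_rot': array([-3.063e+00, -6.910e-01,  1.000e-03]), 'wrist_force': array([ 0.968, -0.75 ,  0.845]), 'torque': array([ 0.013, -0.034,  0.011]), 'gripper_width': np.float64(0.092)}
scene {'fx': np.float64(413.524), 'fy': np.float64(413.524), 'cx': np.float64(257.557), 'cy': np.float64(193.636), 'k1': np.float64(-0.153), 'T': array([[ 0.801,  0.48 , -0.357,  0.98 ],
       [ 0.598, -0.639,  0.484, -0.587],
       [ 0.004, -0.601, -0.799,  1.044],
       [ 0.   ,  0.   ,  0.   ,  1.   ]])}
top {'fx': np.float64(427.593), 'fy': np.float64(427.593), 'cx': np.float64(252.667), 'cy': np.float64(195.902), 'k1': np.float64(-0.042), 'T': array([[ 0.019, -0.999,  0.046,  0.479],
       [-0.999, -0.02 , -0.028,  0.007],
       [ 0.029, -0.045, -0.999,  1.261],
       [ 0.   ,  0.   ,  0.   ,  1.   ]])}
```

View pics/scene0.png

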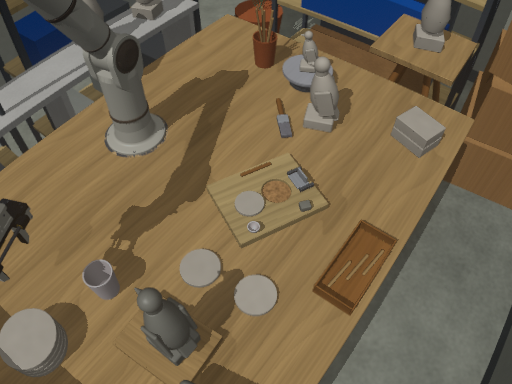

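View pics/top0.png

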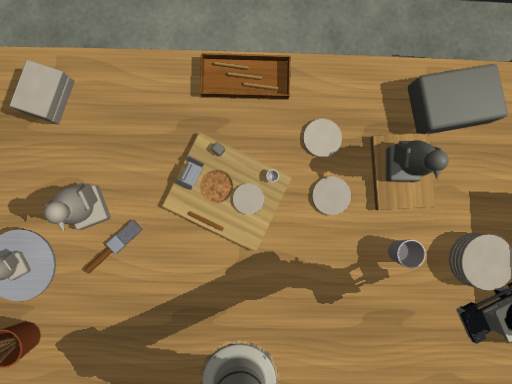

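The scene view shows the disc at about (249,203), the recess at (277,190) and the keeper at (300,180). In the top view they are at (248,198), (216,186) and (189,172). The discs lying on the table are larger. Next I'll measure these in both views.

```bash
cat > h.py <<'E'
import numpy as np, cv2
def ray(c,u,v):
    p=np.array([(u-c['cx'])/c['fx'],(v-c['cy'])/c['fy']]); q=p.copy()
    for _ in range(20): q=p/(1+c['k1']*(q@q))
    T=c['T']; return T[:3,3],T[:3,:3]@np.array([q[0],q[1],1])
def onz(c,u,v,z):
    o,d=ray(c,u,v); return (o+d*(z-o[2])/d[2])
def grid(c,zmap):
    """world points from depth"""
    pass
def rect(c,img,z,x0,x1,y0,y1,s=0.001):
    """orthophoto on plane z: rows=x descending, cols = y descending"""
    xs=np.arange(x1,x0,-s); ys=np.arange(y1,y0,-s)
    X,Y=np.meshgrid(xs,ys,indexing='ij'); T=c['T']
    P=np.stack([X,Y,np.full_like(X,z)],-1)-T[:3,3]; P=P@T[:3,:3]
    a=P[...,0]/P[...,2]; b=P[...,1]/P[...,2]; k=1+c['k1']*(a*a+b*b)
    return cv2.remap(img,(c['fx']*a*k+c['cx']).astype(np.float32),(c['fy']*b*k+c['cy']).astype(np.float32),cv2.INTER_CUBIC)
E
python3 - <<'E'
import pickle,cv2,numpy as np
from h import *
d=pickle.load(open('f0.pkl','rb'))
for n,uv in (("top",[(248,198),(216,186),(189,172)]),("scene",[(249,203),(277,190),(300,180)])):
    p,z,c=d[n]
    print(n,[np.round(onz(c,*q,0.03),3) for q in uv])
# ortho on board top z=.024
ims=[]
for n in("top","scene"):
    p,z,c=d[n]; o=rect(c,p,.034 ,.36,.72,-.15,.25); ims.append(o)
    cv2.imwrite(f"pics/ortho_{n}.png",cv2.resize(cv2.cvtColor(o,cv2.COLOR_RGB2BGR),None,fx=1.5,fy=1.5))
E
```

```text
top [array([ 0.529, -0.014,  0.03 ]), array([0.561, 0.079, 0.03 ]), array([0.6  , 0.157, 0.03 ])]
scene [array([ 0.528, -0.017,  0.03 ]), array([0.567, 0.074, 0.03 ]), array([0.602, 0.15 , 0.03 ])]
```

View pics/ortho_top.png

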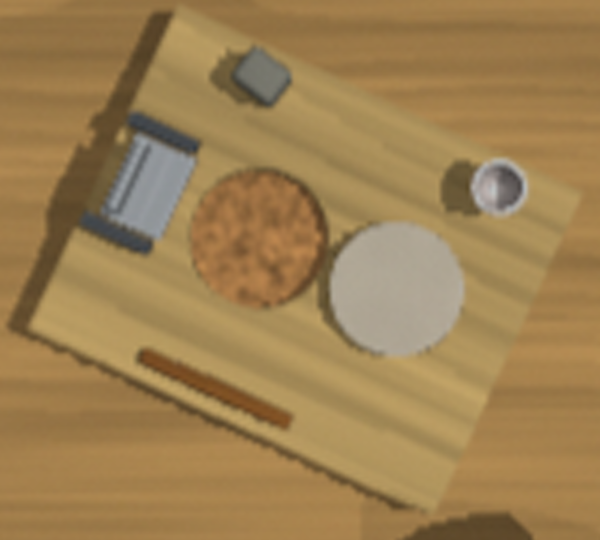

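View pics/ortho_scene.png

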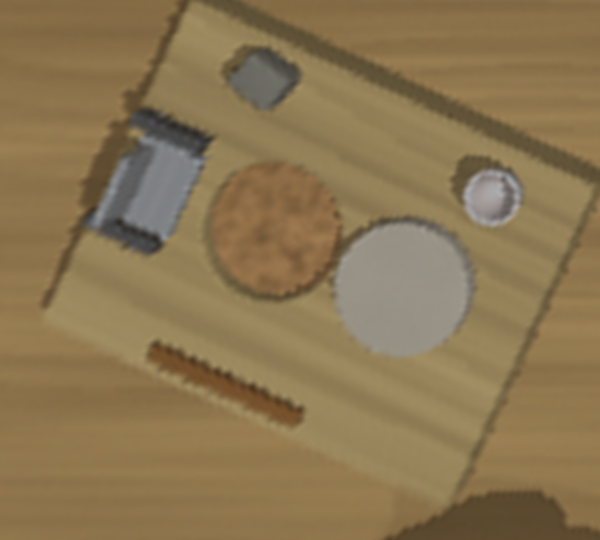

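Both orthophotos show the board clearly: disc at about (397,288) and recess at about (259,237) in the top one. The keeper is upper left, the dish upper right and the stick along the lower edge. Next I'll measure with colour masks.

```bash
cat >> h.py <<'E'
def meas(c,img,z,kind):
    x0,x1,y0,y1=.36,.72,-.15,.25; s=.0005
    o=rect(c,img,z,x0,x1,y0,y1,s); hsv=cv2.cvtColor(o,cv2.COLOR_RGB2HSV); H,S,V=[hsv[...,i].astype(int) for i in range(3)]
    if kind=='disc': m=(S<60)&(V>120)
    if kind=='recess': m=(H<16)&(S>110)&(V>60)
    if kind=='keeper': m=(H>95)&(H<130)&(S>15)
    m=cv2.morphologyEx(m.astype(np.uint8),cv2.MORPH_OPEN,np.ones((9,9)))
    cs,_=cv2.findContours(m,cv2.RETR_EXTERNAL,cv2.CHAIN_APPROX_NONE)
    r=[]
    for k in cs:
        a=cv2.contourArea(k)*s*s
        if a<2e-4: continue
        (u,v),(w,h),an=cv2.minAreaRect(cv2.convexHull(k)); e=cv2.fitEllipse(cv2.convexHull(k))
        r.append((round(a*1e6),np.round([x1-v*s,y1-u*s,w*s,h*s,an],4),'ell',np.round([x1-e[0][1]*s,y1-e[0][0]*s,e[1][0]*s,e[1][1]*s],4)))
    return sorted(r,key=lambda t:-t[0])
E
python3 - <<'E'
import pickle
from h import *
d=pickle.load(open('f0.pkl','rb'))
for n in d:
    p,z,c=d[n]
    for k,h in(('disc',.034),('recess',.024),('recess',.014),('keeper',.032)):
        print(n,k,h)
        for r in meas(c,p,h,k)[:4]: print('   ',r)
    # board corners
    o=rect(c,p,.024,.36,.72,-.15,.25,.0005);
    # stick/dish/board edges by clicks from 1.5x ortho of z=.034
def w(u,v,dz=0): return .72-v/1500,.25-u/1500
print('clicks top z.034 corners',w(178,8),w(582,192),w(434,512),w(28,328))
c=d['top'][2]; print(d['top'][1][198,248],d['top'][1][186,216])
E
```

```text
scene disc 0.034
    (6294, array([ 5.272e-01, -1.850e-02,  8.850e-02,  9.100e-02,  9.000e+01]), 'ell', array([ 0.5276, -0.0181,  0.0887,  0.0922]))
    (1656, array([ 0.5935,  0.1417,  0.0328,  0.0596, 22.8337]), 'ell', array([0.5932, 0.1431, 0.0444, 0.0696]))
    (810, array([ 5.885e-01, -7.250e-02,  3.700e-02,  2.800e-02,  9.000e+01]), 'ell', array([ 0.5885, -0.0736,  0.0297,  0.0401]))
scene recess 0.024
    (356, array([4.54400e-01, 9.58000e-02, 4.92000e-02, 1.07000e-02, 2.46769e+01]), 'ell', array([0.4547, 0.0966, 0.0121, 0.0519]))
    (286, array([4.73600e-01, 1.39300e-01, 3.64000e-02, 1.17000e-02, 2.18014e+01]), 'ell', array([0.4731, 0.1383, 0.0132, 0.04  ]))
scene recess 0.014
    (374, array([4.49700e-01, 1.03700e-01, 5.23000e-02, 1.11000e-02, 2.53462e+01]), 'ell', array([0.4498, 0.104 , 0.0121, 0.0545]))
    (291, array([4.68700e-01, 1.46600e-01, 3.69000e-02, 1.17000e-02, 2.23062e+01]), 'ell', array([0.4681, 0.1454, 0.0132, 0.0407]))
scene keeper 0.032
top disc 0.034
    (6045, array([ 5.277e-01, -1.400e-02,  8.650e-02,  8.800e-02,  9.000e+01]), 'ell', array([ 0.5277, -0.0
[... 641 characters left out ...]
0705, 0.0237, 0.0524]))
    (461, array([0.5936, 0.0849, 0.0372, 0.0206, 8.9726]), 'ell', array([0.5938, 0.0845, 0.0215, 0.0396]))
top recess 0.014
    (3500, array([0.5542, 0.0805, 0.0876, 0.071 , 6.5819]), 'ell', array([0.5621, 0.0791, 0.0876, 0.0886]))
    (847, array([4.60800e-01, 1.08500e-01, 1.09000e-01, 1.01000e-02, 2.49628e+01]), 'ell', array([0.4605, 0.1082, 0.0125, 0.1243]))
    (456, array([0.5944, 0.0854, 0.0373, 0.0211, 8.8807]), 'ell', array([0.5949, 0.0842, 0.0219, 0.0383]))
top keeper 0.032
clicks top z.034 corners (0.7146666666666667, 0.13133333333333333) (0.592, -0.138) (0.37866666666666665, -0.03933333333333333) (0.5013333333333333, 0.23133333333333334)
1.2258369 1.2485578
```

```bash
cat >> h.py <<'E'
def meas2(c,img,z,lo):
    x0,x1,y0,y1=.36,.72,-.15,.25; s=.0005
    o=rect(c,img,z,x0,x1,y0,y1,s); lab=cv2.GaussianBlur(cv2.cvtColor(o,cv2.COLOR_RGB2LAB),(0,0),3).astype(int)
    m=((lab[...,1]-128)>lo).astype(np.uint8)
    m=cv2.morphologyEx(m,cv2.MORPH_OPEN,np.ones((9,9)))
    cs,_=cv2.findContours(m,cv2.RETR_EXTERNAL,cv2.CHAIN_APPROX_NONE); r=[]
    for k in cs:
        a=cv2.contourArea(k)*s*s
        if a<2e-4: continue
        e=cv2.fitEllipse(cv2.convexHull(k)); r.append((round(a*1e6),np.round([x1-e[0][1]*s,y1-e[0][0]*s,e[1][0]*s,e[1][1]*s,e[2]],4)))
    return sorted(r,key=lambda t:-t[0])
E
python3 - <<'E'
import pickle
from h import *
d=pickle.load(open('f0.pkl','rb'))
for n in d:
    p,z,c=d[n]
    for h in(.024,.014):
      for lo in (8,11,14):
        print(n,h,lo,meas2(c,p,h,lo)[:3])
    s=.0005;o=rect(c,p,.024,.36,.72,-.15,.25,s); hsv=cv2.cvtColor(o,cv2.COLOR_RGB2HSV)
    # board mask: yellowish vs table
    print(hsv[500,560],hsv[300,430], 'table',hsv[600,700],hsv[100,700])
E
```

```text
scene 0.024 8 [(930, array([4.58100e-01, 1.07300e-01, 1.39000e-02, 1.18800e-01, 1.14722e+02])), (229, array([5.65000e-01, 5.92000e-02, 1.70000e-02, 2.93000e-02, 1.72249e+01]))]
scene 0.024 11 []
scene 0.024 14 []
scene 0.014 8 [(951, array([4.532000e-01, 1.148000e-01, 1.440000e-02, 1.170000e-01,
       1.147718e+02])), (228, array([5.58200e-01, 6.60000e-02, 1.70000e-02, 2.44000e-02, 2.65266e+01]))]
scene 0.014 11 []
scene 0.014 14 []
[ 20 102 157] [ 16 128 147] table [ 18 119 154] [ 18 120 138]
top 0.024 8 [(6157, array([ 0.5615,  0.0795,  0.0884,  0.0901, 13.226 ])), (1071, array([4.612000e-01, 1.074000e-01, 1.320000e-02, 1.279000e-01,
       1.144655e+02]))]
top 0.024 11 [(5105, array([ 0.5614,  0.0801,  0.0837,  0.0856, 14.3812])), (749, array([4.610000e-01, 1.073000e-01, 9.200000e-03, 1.349000e-01,
       1.144877e+02]))]
top 0.024 14 []
top 0.014 8 [(6253, array([ 0.5622,  0.0801,  0.0892,  0.0908, 10.6031])), (1088, array([4.605000e-01, 1.072000e-01, 1.350000e-02, 1.290000e-01,
       1.145813e+02]))]
top 0.014 11 [(5183, array([ 0.5621,  0.0808,  0.0843,  0.0861, 12.4719])), (760, array([4.599000e-01, 1.064000e-01, 9.500000e-03, 1.280000e-01,
       1.144962e+02]))]
top 0.014 14 []
[ 20 121 185] [ 15 145  97] table [ 18 137 166] [ 18 136 157]
```

```bash
cat >> h.py <<'E'
from scipy.spatial.transform import Rotation as R
def tool(s): return R.from_rotvec(s['tcp_rot']).as_matrix()
def toT(s,xyz): return np.round(tool(s).T@(np.array(xyz)-s['tcp_pos'])*1000,1)
E
python3 - <<'E'
from plant import sensors
from h import *
s=sensors.observe(); M=tool(s); print(np.round(M,3))
for a in (20,24.5):
  a=np.radians(a); p=np.array([np.sin(a),np.cos(a),0])
  for sg in(1,-1):
    x=sg*p; T=np.array([x,np.cross([0,0,-1],x),[0,0,-1]]).T
    print(np.degrees(a),sg,np.round(np.degrees(R.from_matrix(M.T@T).as_rotvec()),2))
print(s['tcp_pos'])
a=np.radians(20);p=np.array([np.sin(a),np.cos(a)]);print('app',np.array([.5277,-.016])-.068*p,'end',np.array([.562,.077])-.0498*p)
E
```

```text
[[ 0.903  0.429 -0.001]
 [ 0.429 -0.903  0.002]
 [ 0.    -0.002 -1.   ]]
20.0 1 [-9.000e-02 -4.000e-02 -4.457e+01]
20.0 -1 [-5.0000e-02  1.2000e-01  1.3543e+02]
24.5 1 [-9.000e-02 -4.000e-02 -4.007e+01]
24.5 -1 [-5.0000e-02  1.2000e-01  1.3993e+02]
[ 0.27878728 -0.5865074   0.23678818]
app [ 0.50444263 -0.0798991 ] end [0.5449674  0.03020331]
```

Emit:
drive_tool([
  [0, 0, 0, 24.5, -28, 0, 144],
  [0, 0, 0, 24.5, -28, 0, 144],
  [0, 0, 0, 24.5, -28, 0, 144],
  [0, 0, 0, 24.5, -28, 0, 144],
  [0, 0, 0, 24.5, -28, 0, 144],
  [0, 0, 0, 24.5, -28, 0, 144],
  [0, 0, 0, 24.5, -28, 0, 144],
  [0, 0, 0, 24.5, -28, 0, 144],
], squeeze=20)

```text
t: 0.9
tcp_pos: [0.3599, -0.2989, 0.2375]
tcp_rot: [-3.064, -0.691, 0.0]
wrist_force: [1.6, 0.2, 0.1]
gripper_width: 0.0404
```

Emit:
drive_tool([
  [0, 0, 0, 32, -18, 0, 144],
  [0, 0, 0, 32, -18, 0, 144],
  [0, 0, 0, 32, -18, 0, 144],
  [0, 0, 0, 32, -18, 0, 144],
  [0, 0, -7.4, 32, -18, 0, 144],
  [0, 0, -7.4, 0, 0, 0, 144],
  [0, 0, -7.4, 0, 0, 0, 144],
  [0, 0, -7.4, 0, 0, 0, 144],
  [0, 0, -7.5, 0, 0, 0, 144],
  [0, 0, -7.5, 0, 0, 0, 144],
])

```text
t: 1.9
tcp_pos: [0.4655, -0.1504, 0.2374]
tcp_rot: [-2.567, -1.809, 0.001]
wrist_force: [-0.8, -0.6, 1.1]
gripper_width: 0.0401
```

Run:
```python
from plant import sensors
from h import *
s=sensors.observe(); print(np.round(tool(s),3),s['tcp_pos'],s['gripper_width'],s['t'],s['joints'])
print(toT(s,[.5044,-.0799,.12]))
```

```text
[[ 0.336  0.942 -0.001]
 [ 0.942 -0.336  0.   ]
 [ 0.    -0.001 -1.   ]] [ 0.46547639 -0.15040241  0.23741755] 0.0401389989935313 1.9 [ 0.97723693  0.27211712 -0.83064224  1.93473522  0.2329255   1.03367346
 -0.2985914 ]
[ 79.5  13.  117.4]
```

Emit:
drive_tool([
  [0, 0, 0, 20, 3, 30, 144],
  [0, 0, 0, 20, 3, 30, 144],
  [0, 0, 0, 20, 3, 30, 144],
  [0, 0, 0, 19.5, 4, 30, 144],
  [0, 0, 0, 0, 0, 30, 144],
  [0, 0, 0, 0, 0, 27, 144],
  [0, 0, 0, 0, 0, 0, 144],
])

```text
t: 2.6
tcp_pos: [0.5019, -0.0797, 0.0574]
tcp_rot: [-2.568, -1.8, 0.008]
wrist_force: [-1.1, 0.6, -0.6]
gripper_width: 0.0399
```

Run:
```python
from plant import sensors,optics
from h import *
for n in("top","scene"):
    p,z=optics.grab_frame(n);c=optics.camera_params(n)
    cv2.imwrite(f"pics/o1_{n}.png",cv2.resize(cv2.cvtColor(rect(c,p,.034,.36,.72,-.15,.25),cv2.COLOR_RGB2BGR),None,fx=1.5,fy=1.5))
    print(meas(c,p,.034,'disc')[:2])
s=sensors.observe();print(s['tcp_pos'],s['tcp_rot'])
```

```text
[(4688, array([ 0.5157, -0.1081,  0.1006,  0.0986, 67.7379]), 'ell', array([ 0.5052, -0.075 ,  0.0911,  0.1763])), (2251, array([ 0.5952,  0.1509,  0.0447,  0.0612, 22.8337]), 'ell', array([0.5964, 0.1496, 0.0517, 0.0812]))]
[(1672, array([ 0.5935,  0.1417,  0.0328,  0.0596, 22.8337]), 'ell', array([0.5931, 0.1431, 0.0444, 0.0698])), (807, array([ 5.885e-01, -7.250e-02,  3.700e-02,  2.800e-02,  9.000e+01]), 'ell', array([ 0.5885, -0.0738,  0.0302,  0.0394]))]
[ 0.50483053 -0.07996576  0.06069653] [-2.57167147e+00 -1.80226979e+00  1.00130329e-03]
```

View pics/o1_top.png

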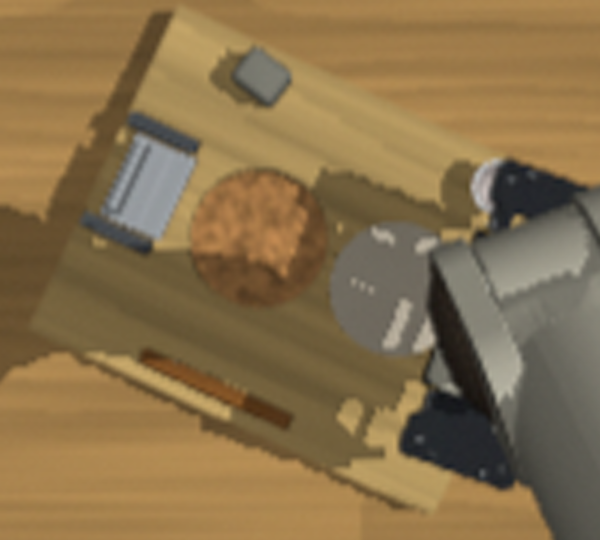

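View pics/o1_scene.png

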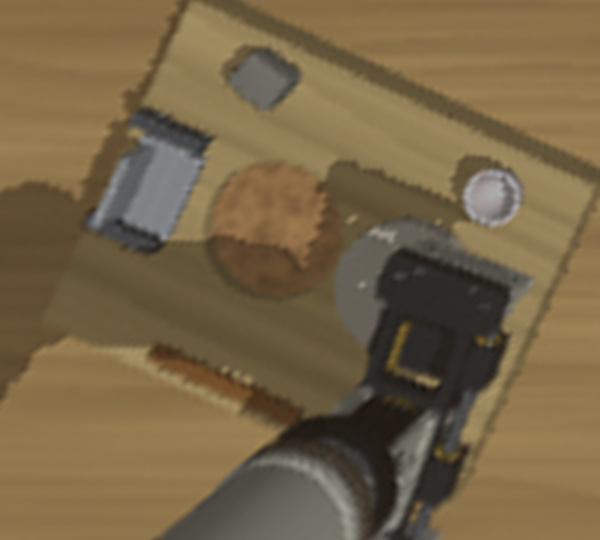

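The top view shows the disc still at about (395,288) with the gripper behind it at lower right. The dish and stick are clear. Descending now.

Emit:
drive_tool([
  [0, 0, 0, 0, 0, 8, 144],
  [0, 0, 0, 0, 0, 8, 144],
  [0, 0, 0, 0, 0, 6.5, 144],
  [0, 0, 0, 0, 0, 0, 144],
  [0, 0, 0, 5, 0, 0, 144],
  [0, 0, 0, 5, 0, 0, 144],
  [0, 0, 0, 0, 0, 0, 144],
])

```text
t: 3.4
tcp_pos: [0.5093, -0.0695, 0.0387]
tcp_rot: [2.571, 1.805, 0.002]
wrist_force: [0.4, -0.0, 0.3]
gripper_width: 0.0401
```

Emit:
drive_tool([
  [0, 0, 0, 6, 0, 0, 144],
  [0, 0, 0, 6, 0, 0, 144],
  [0, 0, 0, 6, 0, 0, 144],
  [0, 0, 0, 6, 0, 0, 144],
  [0, 0, 0, 6, 0, 0, 144],
  [0, 0, 0, 6, 0, 0, 144],
  [0, 0, 0, 0, 0, 0, 144],
])

```text
t: 4.1
tcp_pos: [0.5214, -0.0356, 0.0384]
tcp_rot: [-2.571, -1.804, -0.002]
wrist_force: [0.9, -0.4, -0.2]
gripper_width: 0.0399
```

Run:
```python
from plant import sensors,optics
from h import *
for n in("top",):
    p,z=optics.grab_frame(n);c=optics.camera_params(n)
    cv2.imwrite(f"pics/o2_{n}.png",cv2.resize(cv2.cvtColor(rect(c,p,.034,.36,.72,-.15,.25),cv2.COLOR_RGB2BGR),None,fx=1.5,fy=1.5))
s=sensors.observe();print(s['tcp_pos'],s['tcp_rot'],toT(s,[.545,.0302,.038]))
```

```text
[ 0.52113843 -0.0362067   0.03828078] [-2.57184249e+00 -1.80388178e+00 -9.22601493e-04] [70.6 -0.2  0.3]
```

View pics/o2_top.png

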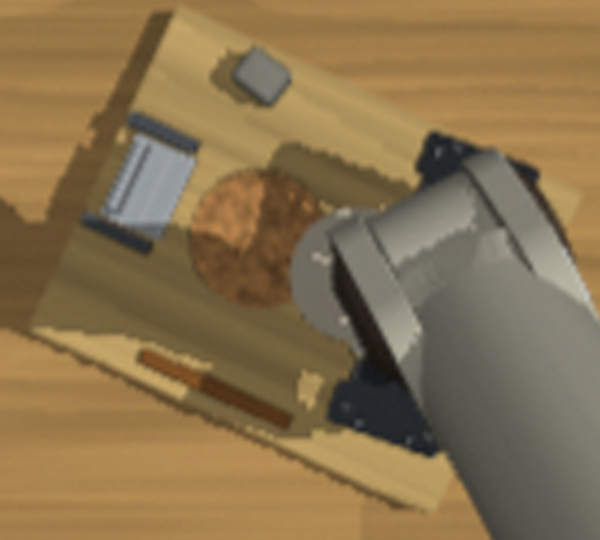

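The disc's front edge is now near (292,272), so it is sliding straight towards the recess. I'll keep pushing.

Emit:
drive_tool([
  [0, 0, 0, 6, 0, 0, 144],
  [0, 0, 0, 6, 0, 0, 144],
  [0, 0, 0, 6, 0, 0, 144],
  [0, 0, 0, 6, 0, 0, 144],
  [0, 0, 0, 6, 0, 0, 144],
  [0, 0, 0, 6, 0, 0, 144],
  [0, 0, 0, 6, 0, 0, 144],
  [0, 0, 0, 6, 0, 0, 144],
  [0, 0, 0, 4, 0, 0, 144],
  [0, 0, 0, 0, 0, 0, 144],
])

```text
t: 5.15
tcp_pos: [0.539, 0.0128, 0.0384]
tcp_rot: [-2.572, -1.804, -0.001]
wrist_force: [-0.3, 0.1, -0.3]
gripper_width: 0.0399
```

Run:
```python
from plant import sensors,optics
from h import *
for n in("top","scene"):
    p,z=optics.grab_frame(n);c=optics.camera_params(n)
    cv2.imwrite(f"pics/o3_{n}.png",cv2.resize(cv2.cvtColor(rect(c,p,.034,.36,.72,-.15,.25),cv2.COLOR_RGB2BGR),None,fx=1.5,fy=1.5))
s=sensors.observe();print(s['tcp_pos'],s['wrist_force'],toT(s,[.545,.0302,.038]))
```

```text
[0.53869799 0.01193796 0.03824046] [ 0.50467233 -0.64812843 -0.58400808] [19.3 -0.3  0.2]
```

View pics/o3_top.png

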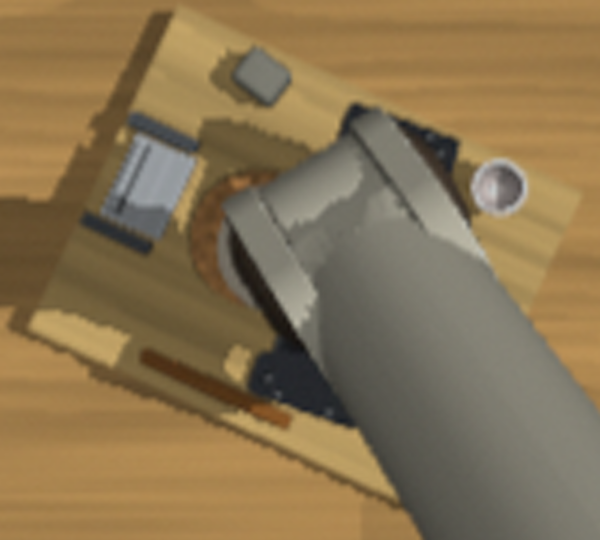

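View pics/o3_scene.png

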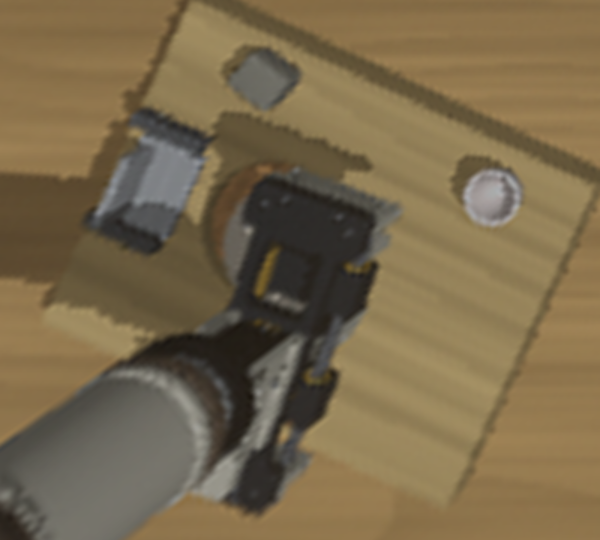

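The disc's front edge is now inside the recess ring, around (230,265) in the top view, with about 19 mm left. I'll finish in small steps.

Emit:
drive_tool([
  [0, 0, 0, 3, 0, 0, 144],
  [0, 0, 0, 3, 0, 0, 144],
  [0, 0, 0, 3, 0, 0, 144],
  [0, 0, 0, 3, 0, 0, 144],
  [0, 0, 0, 2, 0, 0, 144],
  [0, 0, 0, 2, 0, 0, 144],
  [0, 0, 0, 2, 0, 0, 144],
  [0, 0, 0, 0, 0, 0, 144],
])

```text
t: 6.05
tcp_pos: [0.545, 0.0292, 0.0383]
tcp_rot: [-2.572, -1.803, -0.001]
wrist_force: [1.1, 0.2, 0.3]
gripper_width: 0.0395
```

Run:
```python
from plant import sensors,optics
from h import *
for n in("top","scene"):
    p,z=optics.grab_frame(n);c=optics.camera_params(n)
    cv2.imwrite(f"pics/o4_{n}.png",cv2.resize(cv2.cvtColor(rect(c,p,.024,.36,.72,-.15,.25),cv2.COLOR_RGB2BGR),None,fx=1.5,fy=1.5))
s=sensors.observe();print(s['tcp_pos'],s['wrist_force'],toT(s,[.545,.0302,.038]))
```

```text
[0.54483801 0.02884553 0.03825879] [1.05510033 0.77840387 0.08928236] [ 1.3 -0.3  0.3]
```

View pics/o4_top.png

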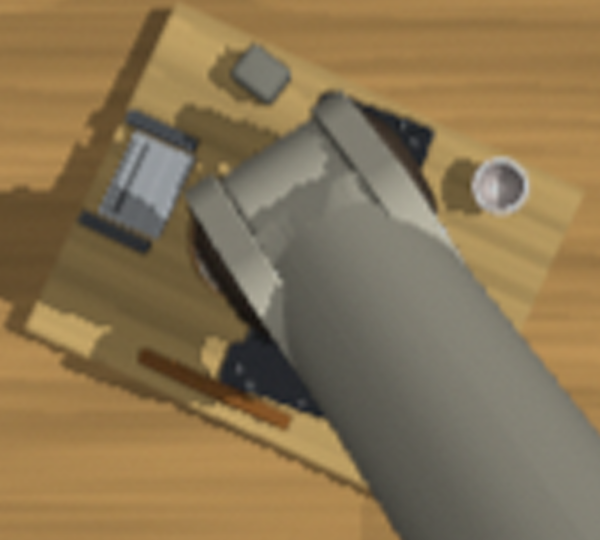

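View pics/o4_scene.png

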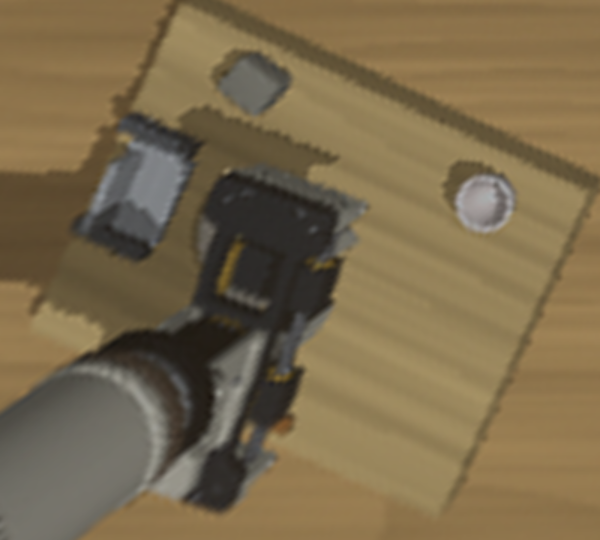

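Emit:
drive_tool([
  [0, 0, 0, 1.5, 0, 0, 144],
  [0, 0, 0, 1, 0, 0, 144],
  [0, 0, 0, 0, 0, 0, 144],
  [0, 0, 0, 0, 0, 0, 144],
])

```text
t: 6.55
tcp_pos: [0.5456, 0.0311, 0.0382]
tcp_rot: [2.573, 1.803, 0.0]
wrist_force: [0.4, -1.3, 0.1]
gripper_width: 0.0398
```

Emit:
drive_tool([
  [0, 0, 0, -10, 0, 0, 144],
  [0, 0, 0, -20, 0, 0, 144],
  [0, 0, 0, -20, 0, -10, 144],
  [0, 0, 0, -30, 0, -30, 144],
  [0, 0, 0, -30, 0, -35, 144],
  [0, 0, 0, -30, 0, -35, 144],
  [0, 0, 0, -35, 0, -30, 144],
  [0, 0, 0, 0, 0, 0, 144],
])

```text
t: 7.35
tcp_pos: [0.4859, -0.1409, 0.1814]
tcp_rot: [2.576, 1.786, -0.0]
wrist_force: [-0.3, -0.1, 0.9]
gripper_width: 0.0402
```

Run:
```python
from plant import sensors,optics
from h import *
for n in("top","scene"):
    p,z=optics.grab_frame(n);c=optics.camera_params(n)
    cv2.imwrite(f"pics/o5_{n}.png",cv2.resize(cv2.cvtColor(rect(c,p,.024,.36,.72,-.15,.25),cv2.COLOR_RGB2BGR),None,fx=1.5,fy=1.5))
    print(meas(c,p,.024,'disc')[:3])
    np.save(f'z_{n}.npy',z)
    # plane fit of depth on disc and on board
    T=c['T']; v,u=np.mgrid[0:384,0:512]; X=(u-c['cx'])/c['fx'];Y=(v-c['cy'])/c['fy']
    q=cv2.undistortPoints(np.stack([u,v],-1).reshape(-1,1,2).astype(np.float64),np.array([[c['fx'],0,c['cx']],[0,c['fy'],c['cy']],[0,0,1]]),np.array([c['k1'],0,0,0])).reshape(384,512,2)
    W=np.concatenate([q,np.ones((384,512,1))],-1)*z[...,None]@T[:3,:3].T+T[:3,3]
    sc=np.array([.562,.0795 if n=='top' else .0745]); r=np.hypot(W[...,0]-sc[0],W[...,1]-sc[1])
    for nm,m in(('disc',r<.038),('ring',(r>.053)&(r<.063))):
        P=W[m]; P=P[P[:,2]>0]; A=np.c_[P[:,:2]-sc,np.ones(len(P))]; k=np.linalg.lstsq(A,P[:,2],rcond=None)[0]
        print(n,nm,len(P),'z',round(k[2],4),'slope',np.round(k[:2],3), 'med',np.median(P[:,2]))
s=sensors.observe();print(s['tcp_pos'],s['wrist_force'])
```

```text
[(2264, array([ 0.5959,  0.1518,  0.0447,  0.0618, 22.5035]), 'ell', array([0.6002, 0.15  , 0.0501, 0.0886])), (2224, array([ 0.5724,  0.0943,  0.0468,  0.0885, 34.1699]), 'ell', array([0.5633, 0.0808, 0.0785, 0.0871])), (640, array([ 5.95700e-01, -7.78000e-02,  3.81000e-02,  2.78000e-02,
        7.97778e+01]), 'ell', array([ 0.5966, -0.0828,  0.0376,  0.0383]))]
top disc 537 z 0.0247 slope [ 0.005 -0.003] med 0.02471829115004409
top ring 430 z 0.025 slope [0.007 0.007] med 0.024732593160253113
[(2024, array([ 0.5739,  0.0884,  0.0482,  0.0911, 39.8935]), 'ell', array([0.5635, 0.0762, 0.08  , 0.0893])), (1722, array([ 0.5897,  0.1488,  0.0335,  0.0603, 22.6199]), 'ell', array([0.5895, 0.1503, 0.0453, 0.0703])), (837, array([ 5.848e-01, -6.750e-02,  3.750e-02,  2.900e-02,  9.000e+01]), 'ell', array([ 0.5846, -0.0689,  0.0312,  0.0402]))]
scene disc 371 z 0.0238 slope [0.006 0.   ] med 0.023825869654956255
scene ring 315 z 0.0238 slope [0.004 0.013] med 0.023746502029297734
[ 0.48547123 -0.13540928  0.17872547] [-0.334855   -0.17105693  0.02351279]
```

View pics/o5_top.png

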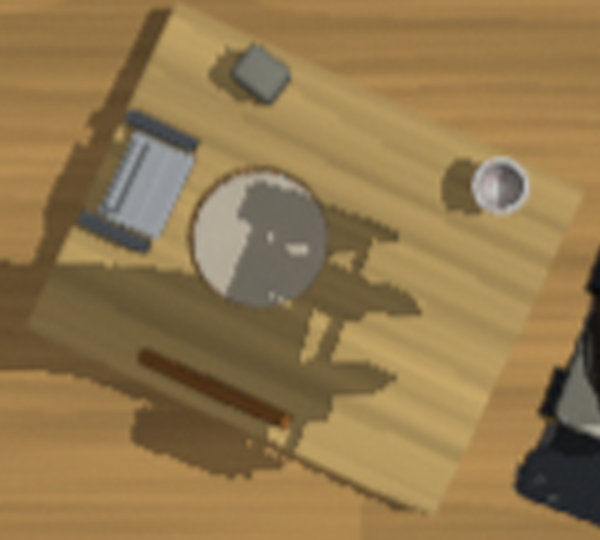

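View pics/o5_scene.png

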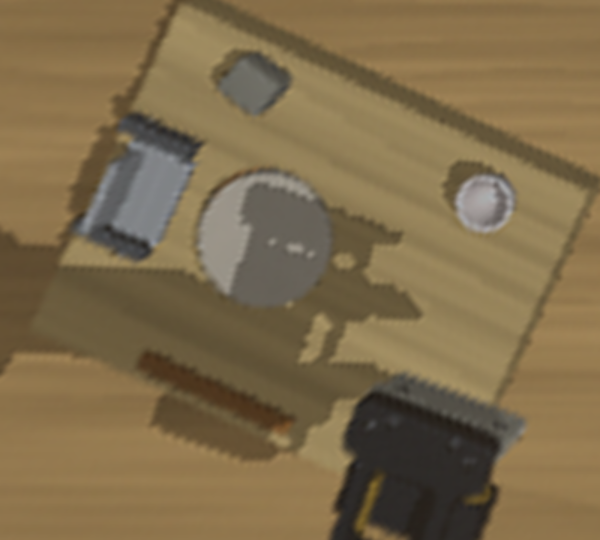

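The disc lies flush: disc and ring both read about 24 mm with negligible slope. Its outline is concentric with the recess at about (259,237). Next I'll locate the tab.

```bash
cat >> h.py <<'E'
def world(c,z):
    v,u=np.mgrid[0:384,0:512]
    q=cv2.undistortPoints(np.stack([u,v],-1).reshape(-1,1,2).astype(np.float64),np.array([[c['fx'],0,c['cx']],[0,c['fy'],c['cy']],[0,0,1]]),np.array([c['k1'],0,0,0])).reshape(384,512,2)
    return np.concatenate([q,np.ones((384,512,1))],-1)*z[...,None]@c['T'][:3,:3].T+c['T'][:3,3]
E
python3 - <<'E'
from plant import sensors,optics
from h import *
a=np.radians(24.4);b=np.array([np.sin(a),np.cos(a)]);by=np.array([-np.cos(a),np.sin(a)])
for n,sc in(("top",[.5617,.0797]),("scene",[.562,.0748])):
    W=world(optics.camera_params(n),np.load(f'z_{n}.npy')); D=W[...,:2]-sc; U=D@b;V=D@by
    m=(U>40)|((U>.04)&(U<.13)&(abs(V)<.05)); 
    for lo,hi in((.028,.034),(.034,.045),(.045,.065)):
        k=m&(W[...,2]>lo)&(W[...,2]<hi); print(n,lo,k.sum(),'U',np.round(np.percentile(U[k],[2,50,98]),4) if k.any() else'','V',np.round(np.percentile(V[k],[2,50,98]),4) if k.any() else'')
    k=m&(W[...,2]>.048);print(np.round(np.c_[U[k],V[k],W[...,2][k]],3)[:20].tolist())
s=sensors.observe()
for u in(.12,): print('target',np.array([.562,.0772])+u*b,toT(s,[*(np.array([.562,.0772])+u*b),.12]))
print('yaw',np.degrees(np.arctan2(*tool(s)[:2,0])))
E
```

```text
top 0.028 219 U [0.047  0.0748 0.1108] V [-0.0428 -0.      0.0459]
top 0.034 208 U [0.0613 0.0844 0.1094] V [-0.0438 -0.0009  0.0392]
top 0.045 46 U [0.0895 0.0918 0.0952] V [-0.025  -0.0024  0.0206]
[[0.093, -0.025, 0.059], [0.09, -0.026, 0.062], [0.095, -0.021, 0.058], [0.092, -0.022, 0.056], [0.09, -0.024, 0.053], [0.093, -0.018, 0.06], [0.091, -0.02, 0.055], [0.09, -0.022, 0.049], [0.095, -0.015, 0.059], [0.092, -0.016, 0.059], [0.09, -0.017, 0.059], [0.094, -0.012, 0.058], [0.091, -0.014, 0.058], [0.09, -0.015, 0.05], [0.095, -0.008, 0.059], [0.092, -0.01, 0.058], [0.09, -0.011, 0.056], [0.093, -0.006, 0.059], [0.091, -0.007, 0.059], [0.09, -0.009, 0.051]]
scene 0.028 194 U [0.0601 0.0775 0.1029] V [-0.0422 -0.0021  0.042 ]
scene 0.034 100 U [0.062  0.0906 0.111 ] V [-0.0421 -0.0047  0.042 ]
scene 0.045 46 U [0.0895 0.0926 0.0969] V [-0.0247 -0.003   0.0229]
[[0.094, 0.024, 0.058], [0.093, 0.022, 0.056], [0.097, 0.023, 0.053], [0.091, 0.02, 0.055], [0.092, 0.016, 0.058], [0.096, 0.016, 0.055], [0.09, 0.017, 0.053], [0.09, 0.012, 0.058], [0.094, 0.013, 0.055], [0.096, 0.01, 0.057], [0.092, 0.015, 0.049], [0.092, 0.009, 0.055], [0.095, 0.008, 0.055], [0.096, 0.005, 0.057], [0.09, 0.012, 0.048], [0.093, 0.01, 0.049], [0.093, 0.005, 0.054], [0.093, 0.001, 0.059], [0.093, 0.004, 0.051], [0.093, -0.0, 0.055]]
target [0.61157253 0.18648204] [345.7   7.1  58.4]
yaw 20.197924592176705
```

Emit:
drive_tool([
  [0, 0, 0, 40, 1, 0, 255],
  [0, 0, 0, 40, 1, 0, 255],
  [0, 0, 0, 40, 1, 0, 255],
  [0, 0, 0, 40, 1, 0, 255],
  [0, 0, 0, 40, 1, 0, 255],
  [0, 0, 0, 40, 1, 0, 255],
  [0, 0, 0, 40, 1, 0, 255],
  [0, 0, 0, 40, 0, 0, 255],
  [0, 0, 0, 25, 0, 0, 255],
  [0, 0, 4.2, 0, 0, 0, 255],
])

```text
t: 8.45
tcp_pos: [0.6083, 0.1964, 0.1766]
tcp_rot: [-2.626, -1.715, -0.0]
wrist_force: [0.2, -0.2, -0.2]
gripper_width: 0.0005
```

Emit:
drive_tool([
  [0, 0, 0, 0, 0, 20, 255],
  [0, 0, 0, 0, 0, 20, 255],
  [0, 0, 0, 0, 0, 20, 255],
  [0, 0, 0, 0, 0, 0, 255],
])

```text
t: 8.85
tcp_pos: [0.6064, 0.1892, 0.1136]
tcp_rot: [-2.632, -1.71, 0.012]
wrist_force: [-1.0, 0.8, 0.3]
gripper_width: 0.0001
```

Run:
```python
from plant import sensors,optics
from h import *
s=sensors.observe()
a=np.radians(24.4);b=np.array([np.sin(a),np.cos(a)]);by=np.array([-np.cos(a),np.sin(a)])
D=s['tcp_pos'][:2]-[.562,.0772]; print(s['tcp_pos'],s['wrist_force'],s['gripper_width'],'U',D@b,'V',D@by,'yaw',np.degrees(np.arctan2(*tool(s)[:2,0])))
print(toT(s,[*(np.array([.562,.0772])+.12*b),.051]))
for n in("top","scene"):
    p,z=optics.grab_frame(n);c=optics.camera_params(n)
    cv2.imwrite(f"pics/o6_{n}.png",cv2.resize(cv2.cvtColor(rect(c,p,.05,.40,.72,-.05,.30),cv2.COLOR_RGB2BGR),None,fx=1.5,fy=1.5))
```

```text
[0.60644315 0.1891528  0.11363407] [-0.95154461  0.78152916  0.33946415] 6.683208035325932e-05 U 0.12031324706706199 V 0.005774541627572132 yaw 23.990708010993725
[-0.1  6.2 62.6]
```

View pics/o6_top.png

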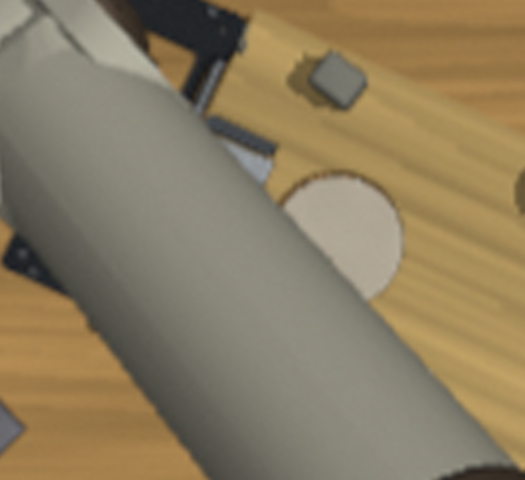

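View pics/o6_scene.png

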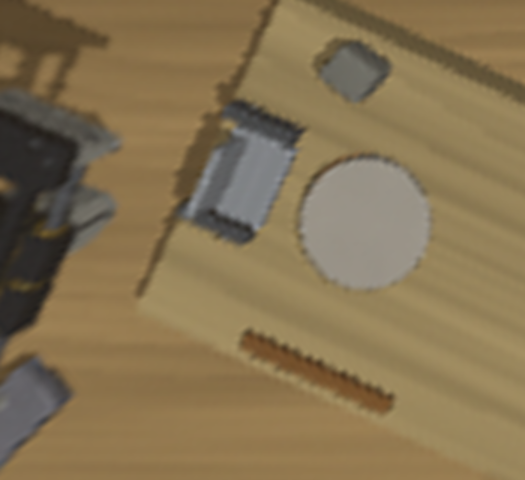

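The scene view shows the gripper behind the keeper, clear of the tab at about (225,170), and the disc still seated. Lowering now.

Emit:
drive_tool([
  [0, 0, 0, 0, 3.5, 18, 255],
  [0, 0, 0, 0, 3.5, 18, 255],
  [0, 0, 0, 0, 0, 16, 255],
  [0, 0, 0, 0, 0, 10, 255],
  [0, 0, 0, 0, 0, 0, 255],
  [0, 0, 0, -5, 0, 0, 255],
  [0, 0, 0, -5, 0, 0, 255],
  [0, 0, 0, 0, 0, 0, 255],
])

```text
t: 9.75
tcp_pos: [0.6129, 0.1753, 0.0569]
tcp_rot: [2.637, 1.705, 0.001]
wrist_force: [-0.8, 0.0, 0.3]
gripper_width: 0.0004
```

Emit:
drive_tool([
  [0, 0, 0, -4, 0, 0, 255],
  [0, 0, 0, -4, 0, 0, 255],
  [0, 0, 0, -4, 0, 0, 255],
  [0, 0, 0, -4, 0, 0, 255],
  [0, 0, 0, 0, 0, 0, 255],
])

```text
t: 10.25
tcp_pos: [0.6059, 0.1611, 0.0563]
tcp_rot: [2.638, 1.706, -0.001]
wrist_force: [0.5, 0.8, 0.6]
gripper_width: 0.0007
```

Emit:
drive_tool([
  [0, 0, 0, -3, 0, 0, 255],
  [0, 0, 0, -3, 0, 0, 255],
  [0, 0, 0, -3, 0, 0, 255],
  [0, 0, 0, -3, 0, 0, 255],
  [0, 0, 0, 0, 0, 0, 255],
])

```text
t: 10.75
tcp_pos: [0.6008, 0.1501, 0.0561]
tcp_rot: [2.638, 1.706, -0.001]
wrist_force: [0.3, 1.2, 0.8]
gripper_width: 0.0005
```

```bash
cat > st.py <<'E'
from plant import sensors
from h import *
s=sensors.observe()
a=np.radians(24.4);b=np.array([np.sin(a),np.cos(a)]);by=np.array([-np.cos(a),np.sin(a)])
D=s['tcp_pos'][:2]-[.562,.0772]; print(s['tcp_pos'],'U',D@b,'V',D@by,'F along',s['wrist_force'][:2]@b,s['wrist_force'])
E
python3 st.py
```

```text
[0.60078536 0.150133   0.05607563] U 0.0824412915287275 V -0.005192249852540245 F along 1.2353609671444326 [0.27480158 1.23186488 0.79943074]
```

Emit:
drive_tool([
  [0, 0, 0, -2, 0, 0, 255],
  [0, 0, 0, -2, 0, 0, 255],
  [0, 0, 0, 0, 0, 0, 255],
])

```text
t: 11.05
tcp_pos: [0.6002, 0.149, 0.0563]
tcp_rot: [-2.635, -1.707, -0.005]
wrist_force: [4.0, 4.3, -3.8]
gripper_width: 0.0005
```

Emit:
drive_tool([
  [0, 0, 0, -1.5, 0, 0, 255],
  [0, 0, 0, -1.5, 0, 0, 255],
  [0, 0, 0, 0, 0, 0, 255],
])

```text
t: 11.35
tcp_pos: [0.6, 0.1489, 0.0565]
tcp_rot: [-2.633, -1.708, -0.012]
wrist_force: [6.9, 9.3, -8.5]
gripper_width: 0.0009
```

```bash
python3 st.py
```

```text
[0.60003742 0.1489178  0.05652496] U 0.0810256585894236 V -0.005013116116782267 F along 11.298619712129456 [ 6.93957469  9.25881404 -8.54626003]
```

Force is rising at U = 0.081, where I expected the stop at about 0.077. I'll look before pushing harder.

```bash
cat > look.py <<'E'
import sys
from plant import optics
from h import *
k=sys.argv[1]
a=np.radians(24.4);b=np.array([np.sin(a),np.cos(a)]);by=np.array([-np.cos(a),np.sin(a)])
for n,sc in(("top",[.5617,.0797]),("scene",[.562,.0748])):
    p,z=optics.grab_frame(n);c=optics.camera_params(n); np.save(f'z_{n}.npy',z)
    cv2.imwrite(f"pics/{k}_{n}.png",cv2.resize(cv2.cvtColor(rect(c,p,.034,.46,.70,-.03,.25,.0005),cv2.COLOR_RGB2BGR),None,fx=1.3,fy=1.2))
    W=world(c,z); D=W[...,:2]-sc; U=D@b;V=D@by
    m=(U>.04)&(U<.13)&(abs(V)<.03)&(W[...,2]>.048)&(W[...,2]<.065)
    if m.any(): print(n,m.sum(),'tab U',np.round(np.percentile(U[m],[2,50,98]),4),'V',np.round(np.percentile(V[m],[2,50,98]),4))
    m=(U>.02)&(U<.08)&(abs(V)<.025)&(W[...,2]>.028)&(W[...,2]<.04)
    if m.any(): print(n,m.sum(),'plate U',np.round(np.percentile(U[m],[1,5,50]),4))
    m=np.hypot(U+.005,V)<.03; P=np.c_[U[m],V[m],np.ones(m.sum())]; print('disc',np.round(np.linalg.lstsq(P,W[m][:,2],rcond=None)[0],4))
E
python3 look.py o7
```

```text
disc [-0.0607  2.0963  0.5057]
scene 55 tab U [0.0632 0.0678 0.075 ] V [-0.0233 -0.0026  0.0237]
scene 149 plate U [0.0256 0.0346 0.052 ]
disc [-0.8576  0.3898  0.4036]
```

View pics/o7_scene.png

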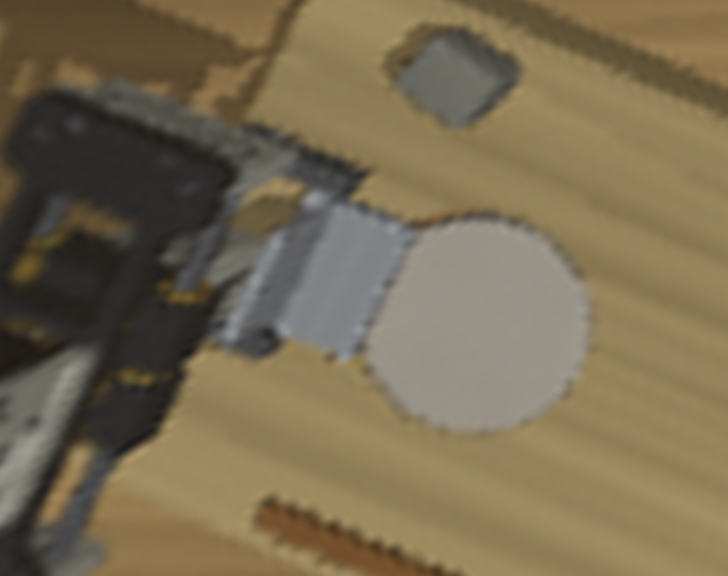

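View pics/o7_top.png

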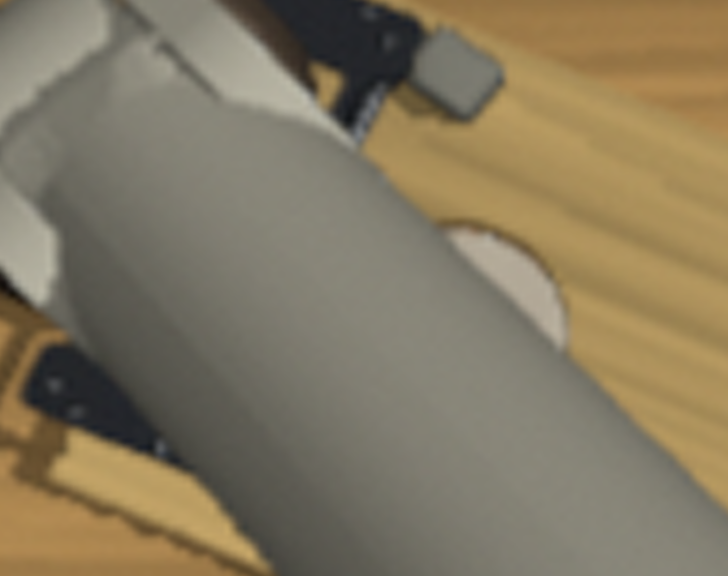

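The scene view shows the keeper's nose over the disc rim at about (370,330), with the disc flat. I think this is the end stop. To rule out an off-centre jam I'll back off, recentre sideways and push again.

Emit:
drive_tool([
  [0, 0, 0, 5, 0, 0, 255],
  [0, 0, 0, 8, 0, 0, 255],
  [0, 0, 0, 0, -4, 3, 255],
  [0, 0, 0, 0, 0, 0, 255],
  [0, 0, 0, -3, 0, 0, 255],
  [0, 0, 0, -3, 0, 0, 255],
  [0, 0, 0, 0, 0, 0, 255],
])

```text
t: 12.15
tcp_pos: [0.5973, 0.1512, 0.0532]
tcp_rot: [2.638, 1.705, -0.001]
wrist_force: [-0.3, -0.1, -0.4]
gripper_width: 0.0006
```

```bash
python3 st.py
```

```text
[0.5973441  0.1512292  0.05315531] U 0.08201798373146015 V -0.0016055005815616699 F along -0.19357997095276155 [-0.25274513 -0.09791527 -0.35848591]
```

Emit:
drive_tool([
  [0, 0, 0, -2, 0, 0, 255],
  [0, 0, 0, -2, 0, 0, 255],
  [0, 0, 0, -2, 0, 0, 255],
  [0, 0, 0, 0, 0, 0, 255],
])

```text
t: 12.55
tcp_pos: [0.5968, 0.1506, 0.0539]
tcp_rot: [-2.634, -1.707, -0.011]
wrist_force: [5.5, 6.7, -6.2]
gripper_width: 0.0007
```

```bash
python3 st.py
```

```text
[0.59676409 0.15059796 0.05386574] U 0.08120351970706766 V -0.001338064100988984 F along 8.403194967317157 [ 5.53867108  6.71489527 -6.22396348]
```

Emit:
drive_tool([
  [0, 0, 0, -2, 0, 0, 255],
  [0, 0, 0, -2, 0, 0, 255],
  [0, 0, 0, -2, 0, 0, 255],
  [0, 0, 0, 0, 0, 0, 255],
])

```text
t: 12.95
tcp_pos: [0.5965, 0.1503, 0.0543]
tcp_rot: [-2.629, -1.709, -0.025]
wrist_force: [12.9, 17.7, -16.1]
gripper_width: 0.0002
```

```bash
python3 st.py
```

```text
[0.59650088 0.15027444 0.05428247] U 0.08080016278675368 V -0.0012320170107862117 F along 21.45820692663696 [ 12.92763884  17.698508   -16.14252752]
```

It stops solidly at the same place with 21 N. I'll retreat and check.

Emit:
drive_tool([
  [0, 0, 0, 6, 0, 0, 255],
  [0, 0, 0, 8, 0, 0, 255],
  [0, 0, 0, 15, 0, 0, 255],
  [0, 0, 0, 10, 0, -20, 255],
  [0, 0, 0, 10, 0, -40, 255],
  [0, 0, 0, 15, 0, -40, 255],
  [0, 0, 0, 20, 0, -30, 255],
  [0, 0, 0, 0, 0, 0, 255],
])

```text
t: 13.75
tcp_pos: [0.6297, 0.2239, 0.1893]
tcp_rot: [-2.635, -1.711, -0.016]
wrist_force: [0.4, 1.4, 0.3]
gripper_width: 0.0003
```

```bash
python3 st.py; python3 look.py o8
```

```text
[0.62972492 0.22394152 0.18933937] U 0.1616125729303866 V -0.0010564075429362533 F along 1.457162745803457 [0.3825619  1.42653787 0.28871393]
top 36 tab U [0.0642 0.066  0.0698] V [-0.0249 -0.0074  0.0111]
top 187 plate U [0.0255 0.0336 0.0479]
disc [3.5865 8.2514 0.1217]
scene 42 tab U [0.0634 0.0664 0.0712] V [-0.0234 -0.0008  0.0239]
scene 144 plate U [0.0302 0.0346 0.0525]
disc [ 5.3616 12.0312  0.1648]
```

View pics/o8_scene.png

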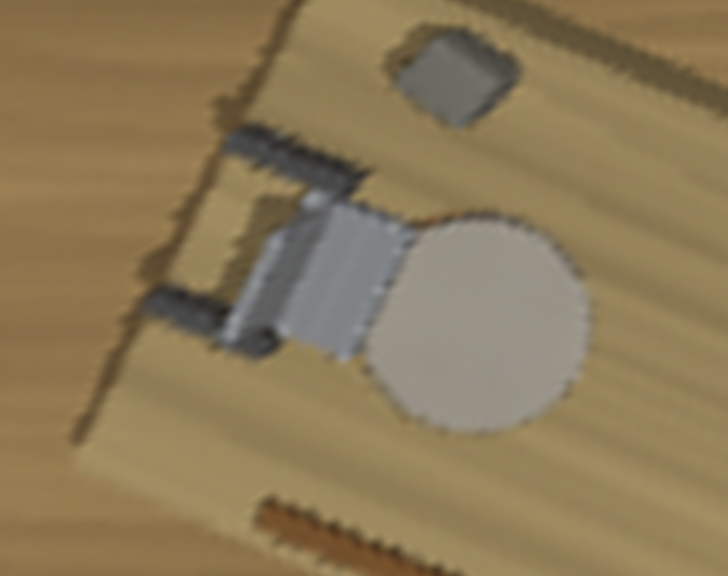

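View pics/o8_top.png

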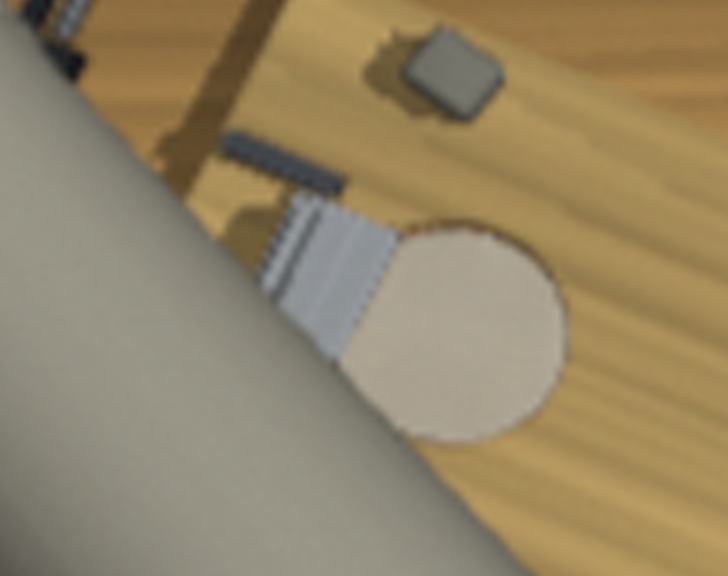

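The keeper tab centre is at U ≈ 65–66 mm (64 expected). Its nose at ≈ 33–34 mm (33 expected) overlaps the disc rim. One full look at the bystanders before handing in.

Run:
```python
from plant import optics
from h import *
import pickle
d0=pickle.load(open('f0.pkl','rb'))
p,z=optics.grab_frame('scene'); c=optics.camera_params('scene')
cv2.imwrite('pics/s9.png',cv2.cvtColor(p,cv2.COLOR_RGB2BGR))
W=world(c,z); a=np.radians(24.4);b=np.array([np.sin(a),np.cos(a)])
D=W[...,:2]-[.562,.0748]; m=(np.hypot(D[...,0],D[...,1])<.038)&(D@b<.025)&(z>0)&(abs(W[...,2]-.024)<.02)
A=np.c_[D[m],np.ones(m.sum())]; print('disc plane',m.sum(),np.round(np.linalg.lstsq(A,W[m][:,2],rcond=None)[0],4))
```

```text
disc plane 326 [-0.0003 -0.0051  0.0236]
```

View pics/s9.png

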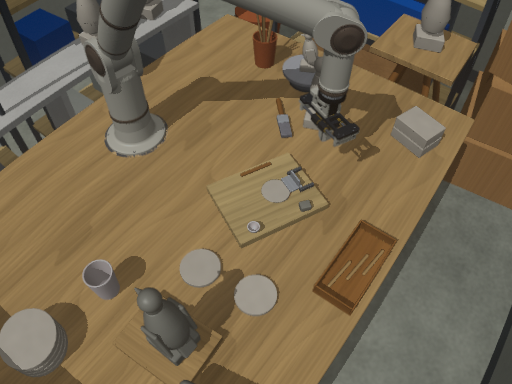

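The disc is flat at 23.6 mm and the visible clutter hasn't moved. The white bird is hidden behind the wrist at about (330,95), so I'll move away to see it.

Emit:
drive_tool([
  [0, 0, 0, 0, 0, -10, 255],
  [0, 0, 0, -30, 0, -10, 255],
  [0, 0, 0, -40, 0, 0, 255],
  [0, 0, 0, -40, 0, 0, 255],
  [0, 0, 0, -40, 0, 0, 255],
  [0, 0, 0, -40, 0, 0, 255],
  [0, 0, 0, -40, 0, 0, 255],
  [0, 0, 0, -40, 0, 0, 255],
  [0, 0, 0, -20, 0, 0, 255],
  [0, 0, 0, 0, 0, 0, 255],
])

```text
t: 14.9
tcp_pos: [0.506, -0.0511, 0.2024]
tcp_rot: [2.643, 1.698, -0.006]
wrist_force: [0.0, 0.4, 0.2]
gripper_width: 0.0005
```

Run:
```python
from plant import optics
import cv2
for n in('scene','top'):
    p,z=optics.grab_frame(n)
    cv2.imwrite(f'pics/s10_{n}.png',cv2.cvtColor(p,cv2.COLOR_RGB2BGR))
```

```text
(no output)
```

View pics/s10_top.png

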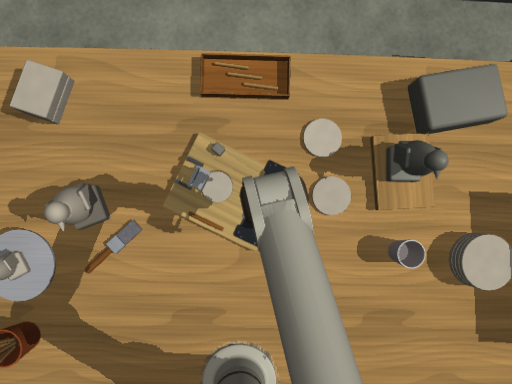

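View pics/s10_scene.png

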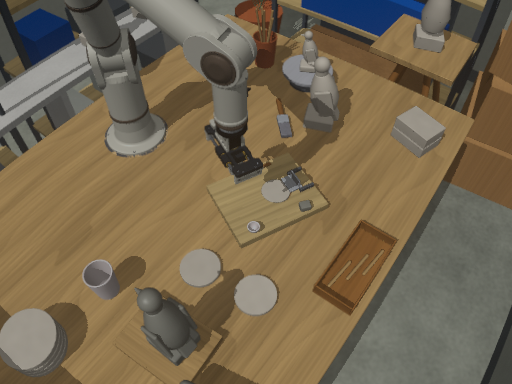

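The white bird (top view (78,205), scene (322,95)) and the rest of the clutter look unmoved. The disc at (217,186) is seated under the keeper at (200,178). Handing in.

```bash
python3 -c "
from plant import env
print(env.finish_job())"
```

```text
the job is handed in; nothing more can be done
None
```

The disc is seated in the recess and the keeper is pushed in over its rim. I handed the job in at about 15 s of the 43 s allowed.

- **Disc:** I pushed the smallest disc, the one on the board, along the board with both fingertips until it dropped in. Before the keeper went in, its top and the board beside it agreed to within 0.3 mm in both views, at about 24–25 mm above the table. With the keeper in, it still measured flat, at 23.6 mm.
- **Keeper:** I pushed the tab until it stopped firmly, then recentred the fingers and pushed again. It stopped at the same place with about 21 N on it.
- **Keeper position:** the nose measured 33–34 mm from the recess centre, against 33 mm expected. The tab centre measured 65–66 mm against 64 mm expected, which is within the camera calibration error.
- **Disagreement:** the fingers stopped about 4 mm before the point I had calculated. I took this as the end stop, because it held firm on both pushes and the camera measurements fit.
- **Clutter:** by eye, comparing the before and after pictures, nothing else had moved. I did not measure this. In the last pair of pictures the arm hid part of the board from above, but the other view showed that part. The arm was touching nothing at hand-in.

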